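Set out a soldering place around the board holder

ROBOT

A 7-joint arm with a two-finger parallel gripper is mounted at the origin on the work surface. World frame = base frame: x ahead of the robot, y to its left, z up, the work surface at z = 0. Lengths are in m, angles in rad, forces in N, time in s.
With the tool pointing down it reaches from about 0.4 to 0.85 m from the base axis. Payload 4.4 kg.
Tool frame: the origin (TCP) lies between the finger pads; the fingertips stand 11 mm ahead of it and the grasp point (between the pads) lies 8 mm behind it; z points along the fingers, y is the line along which they close (so a half turn about z gives the same grasp; the last joint's range is limited). The gripper opens to 94 mm and grips with 3 to 60 N. Pads are 16 mm wide; open, the fingers measure 119 mm over their backs; the gripper's body (75 mm by 177 mm) begins 78 mm behind the grasp point.
Start: joints at [1.258, 0.628, 0.038, 1.517, -0.027, 0.996, -0.02], TCP at [0.159, -0.63, 0.216] pointing down, gripper open.
Joint ranges: [-3.06, 3.06], [-0.37, 2.12], [-1.25, 1.32], [0.18, 2.47], [-1.1, 4.24], [0.23, 1.98], [-2.94, 2.94]. Speed limits (rad/s): [2.57, 2.57, 3.14, 3.14, 3.14, 3.14, 3.14].

INTERFACE

Orientations are given as a rotation vector (axis times angle).
In Python, from cell import observe, snapshot, job_done, outline_of gives the robot as it stands. The module is installed in compiled form; this text tells all that it offers.
- The arm moves only by the tool servo_tool, never from a script. Its argument "series" is a list that holds one entry, the list of rows, each a list of 5 numbers: the shift along the tool's x, y, z as a fraction of full scale, then the turn about the tool's z as a fraction of full scale, then the opening, from -1 (shut) to 1 (fully open). A call has 1 to 8 rows; each row shifts and turns the commanded pose from where the row before left it, along the tool's axes as they then stand; what a row does not reach is not made up. Full scale, the value 1, is 0.02 m for a shift and 8 degrees for a turn. A row lasts 1/10 s, in which the tool goes at most 50 mm and 8.59 degrees, less where a joint would pass 70% of its speed; a pose out of reach is approached as far as the arm can. A call with a number of a shift or a turn outside -1 to 1 is refused whole. A call with a gripper value outside its range is refused whole. The fingers move at their own pace and stop on an object; "squeeze" is the grip in N (left out, the last holds). Time passes only in rows, so rows that do not move let the fingers close. It gives the time, the measured TCP pose, the force, the opening and the grip force at its end, in the units of the state.
- observe(): the state, without advancing time (a new reading comes with each control period).
- snapshot(name): name is "scene" or "top" or "wrist"; returns a dict with "pixels" (420x560x3 uint8, blue, green, red), "K" (3x3 intrinsics, pixels), "distortion" ([k1, k2, p1, p2, k3] as OpenCV has them; the pictures are not rectified), "R" (3x3) and "t" (3): a world point X has camera coordinates R X + t. Camera axes: x right, y down, z forward; pixel columns grow to the right and rows downward; lengths in m; the calibration is good to about 2 mm. A picture is of the moment at which its call begins. There is no depth.
- job_done(): hands the job in; it is judged then, once.
Trained networks look in the newest picture that a camera, given by its name, has taken for a name from the list of things; names that differ only in an ending like _2 or _b are one class to them, and where a whole thing is asked for, a point or a joint stands for the part that bears it (a point fixed in the world has none). Each returns a list of dicts, best first, with "score" (0 to 1); they miss things now and then, are a little off and sometimes report something else, mostly with a low value. They report only what shows in the picture. A call takes as long as a camera call. They do not tell look-alikes from the thing itself.
- outline_of(query, camera): "pixels" (420x560 bool, what is visible of it) and "rect" ([left, top, right, bottom] in pixels, round what is visible of it).
The state is a dict: "clock": time; "qpos": joint angles; "joint_vel": joint speeds; "joint_efforts": joint torques, N m; "ee_pos": TCP position; "ee_rot": TCP orientation; "wrist_force": force on the tool from outside, world axes, zero at the start; "moment": the same for the moment, N m; "opening": finger opening in m; "grasp_force": force on a finger pad.
Only numpy, scipy, OpenCV 4.12 (cv2) and the standard library are available. Lean on these libraries where they do the work, as an engineer would, in place of code of your own. Each camera call takes 0.05 s, during which the arm holds its last target. There are 200 camera calls.

TASK

Set out the soldering place around the board holder: stand the wide solder reel centred in front of the holder (on the robot's side), about 20 mm off its front edge, and put the small solder reel flat and centred on top of it. Stand the tip cleaner in the middle of the gap between the holder and the iron stand, and the flux bottle in the middle of the gap between the holder and the parts box, each in line with the middles of its two neighbours. Everything stands upright and released; leave the cup, the jar and the tweezers where they are.

Things in the scene. Friction and masses are not known exactly. Their poses are not given: they have to be found in the camera images.
- board_holder: Fixed circuit-board holder: plate 100 (its x, away from the robot) by 130 mm (y) with two dark rails and a green board, 38 mm high. Front edge at x = -50 mm. Origin: centre of underside, z up; yaw within 0.2 rad. Stand and box are on its left and right, either way round, origins on its y axis at +-245 mm: each gap is 140 mm wide, its middle at y = +-135 mm.
- iron_stand: Fixed soldering-iron stand: dark steel base 70 (x) by 80 (y) by 14 mm with a black block and steel guard rings holding a parked iron that leans away from the robot (its +x) to 140 mm from the origin and 140 mm high. Origin: centre of the base's underside; z up; axes parallel to the holder's.
- parts_box: Fixed grey open parts box with four compartments, 80 by 80 mm, 28 mm high. Origin: centre of its underside; z up. Axes parallel to the holder's.
- wide_reel: Wide solder reel: silvery solder between two green flanges, standing on its flat end; 60 mm diameter, 44 mm high, about 0.45 kg; sides may be gripped anywhere as a plain cylinder of 60 mm, the top is flat. Origin: centre of its underside; z up.
- small_reel: Small solder reel, same looks: 38 mm diameter, 32 mm high, about 0.1 kg; grips as a plain cylinder. Origin: centre of its underside; z up.
- tip_cleaner: Roller tip cleaner: aluminium box 70 (its x) by 46 (its y) by 34 mm high with two brass rollers lying along x on top (to 41 mm), about 0.25 kg. Grip across its y. Origin: centre of its underside; z up. x and y along its sides.
- flux_bottle: Small round white flux bottle: body 36 mm diameter and straight-sided up to 48 mm, black collar, thin steel spout to 80 mm, about 0.08 kg. Origin: centre of its underside; z up.
- cup: Bystander, not to be moved: small white ceramic bowl, 52 mm rim diameter, 30 mm high, loose. Origin: centre of its underside; z up.
- jar: Bystander, not to be moved: amber glass jar with a black cap, 52 mm diameter, 55 mm high, loose. Origin: centre of its underside; z up.
- tweezers: Bystander, not to be moved: steel tweezers lying flat behind the holder, 120 mm long along its x, 18 mm wide, 6 mm high, loose. Origin: on the table near the middle of their length.
Things that resemble listed ones, but are neither listed nor needed, are in the scene too. What is shaped like the flux_bottle but red is not meant. What is shaped like the wide_reel but blue is not meant.

How it is judged:
At the end, for the whole second after the job is handed in: Wide reel 8-32 mm off the holder's front edge, within 15 mm of its centre line; small reel on it, axes within 10 mm; tip cleaner and flux bottle within 15 mm (along, across) of the middles of their gaps; all upright within 0.1 rad, released, at rest; reel, cleaner and bottle on the table (((y of iron_stand in the frame of board_holder above 0 m and y of tip_cleaner in the frame of board_holder between 0.12 and 0.15 m) or (y of iron_stand in the frame of board_holder below 0 m and y of tip_cleaner in the frame of board_holder between -0.15 and -0.12 m)) and x of tip_cleaner in the frame of board_holder between -0.015 and 0.015 m and ((y of parts_box in the frame of board_holder above 0 m and y of flux_bottle in the frame of board_holder between 0.12 and 0.15 m) or (y of parts_box in the frame of board_holder below 0 m and y of flux_bottle in the frame of board_holder between -0.15 and -0.12 m)) and x of flux_bottle in the frame of board_holder between -0.015 and 0.015 m and x of wide_reel in the frame of board_holder between -0.112 and -0.088 m and y of wide_reel in the frame of board_holder between -0.015 and 0.015 m and horizontal distance between small_reel and wide_reel below 0.01 m and z of small_reel in the frame of wide_reel between 0.04 and 0.048 m and angle between each of wide_reel, small_reel, tip_cleaner, flux_bottle's own z axis and vertical below 0.1 rad and linear speed of each of wide_reel, small_reel, tip_cleaner, flux_bottle below 0.02 m/s and angular speed of each of wide_reel, small_reel, tip_cleaner, flux_bottle below 0.2 rad/s and height (world z) of each of wide_reel, tip_cleaner, flux_bottle below 0.006 m); the robot touches nothing.
It fails at once if the cup is disturbed (moved more than 20 mm) (distance of cup from where it was at the start of the episode above 0.02 m).
It fails at once if the jar is disturbed (moved more than 20 mm) (distance of jar from where it was at the start of the episode above 0.02 m).
It fails at once if the tweezers is disturbed (moved more than 20 mm) (distance of tweezers from where it was at the start of the episode above 0.02 m).
It also fails if it takes over 106 s, if anything falls off the work surface, if the arm or the gripper's body presses on something with over 40 N, if the wrist force passes 120 N, or if a joint passes its speed limit or range.

## Working session

There is one attempt and no reset: what is moved stays moved. The work goes in short steps, Python scripts to look and compute and a tool call to move; the robot and the scene stay as the last step left them, time stands still between calls to the robot, and variables do not carry over. Pictures are saved under pics/ and viewed, at most 14 in all, crops included, and the job is handed in when it is done.

Besides the shell and the picture viewer there is one more tool, called by a JSON object that holds its "fn" and its "kwargs". servo_tool: Moves the arm, as the interface text tells. Its arguments: {"type":"object","properties":{"series":{"type":"array"},"squeeze":{"type":"number"}},"required":["series"]}

```bash
mkdir -p pics
python3 - <<'E'
from cell import *
import cv2
o=observe();print({k:o[k] for k in('clock','ee_pos','ee_rot','opening')})
for n in('scene','top'):
    s=snapshot(n);cv2.imwrite(f'pics/{n}0.png',s['pixels'])
    print(n,s['K'],s['distortion'],s['R'],s['t'])
E
```

```text
{'clock': 0.0, 'ee_pos': array([ 0.15867526, -0.62968618,  0.21558298]), 'ee_rot': array([-3.11587940e+00, -3.86546064e-01,  4.08669061e-04]), 'opening': 0.09413600386087372}
scene [[491.38398589   0.         284.50439977]
 [  0.         491.38398589 206.96140474]
 [  0.           0.           1.        ]] [-0.10024566  0.          0.          0.          0.        ] [[ 0.75563231  0.6549569   0.00716047]
 [ 0.54448001 -0.62202184 -0.56269917]
 [-0.36408973  0.42909241 -0.82663073]] [-0.42259076 -0.31334122  1.48393899]
top [[547.01613827   0.         277.75409564]
 [  0.         547.01613827 211.78677036]
 [  0.           0.           1.        ]] [0.00940037 0.         0.         0.         0.        ] [[ 1.46064339e-02 -9.99893319e-01 -4.85693560e-05]
 [-9.97444777e-01 -1.45672683e-02 -6.99407761e-02]
 [ 6.99326072e-02  1.07003058e-03 -9.97551144e-01]] [-0.02958528  0.5835136   1.6698129 ]
```

View pics/top0.png

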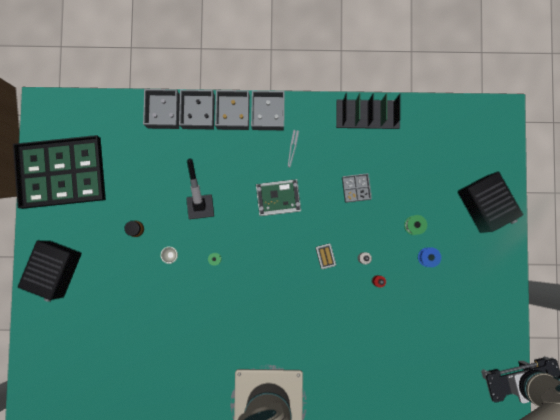

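View pics/scene0.png

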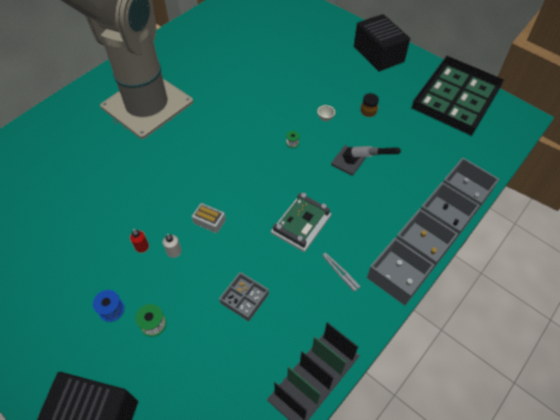

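```bash
cat > h.py <<'E'
import numpy as np, cv2
from cell import *
H=dict(board_holder=.02,iron_stand=.014,parts_box=.028,wide_reel=.044,small_reel=.032,tip_cleaner=.041,flux_bottle=.048,cup=.03,jar=.055,tweezers=.006)
def ray(s,uv,z):
    p=cv2.undistortPoints(np.array(uv,float).reshape(-1,1,2),s['K'],np.array(s['distortion'])).reshape(-1,2)
    d=np.c_[p,np.ones(len(p))]@s['R']; c=-s['R'].T@s['t']
    return (c+d*((z-c[2])/d[:,2])[:,None])[:,:2]
def proj(s,X):
    return cv2.projectPoints(np.array(X,float).reshape(-1,3),cv2.Rodrigues(s['R'])[0],s['t'],s['K'],np.array(s['distortion']))[0].reshape(-1,2)
E
python3 - <<'E'
from h import *
for c in('top','scene'):
    s=snapshot(c)
    for n in H:
        for r in outline_of(n,c)[:4]:
            if r['score']<.2: continue
            m=r['pixels'].astype(np.uint8); ys,xs=np.nonzero(m)
            cs=max(cv2.findContours(m,0,1)[0],key=cv2.contourArea)
            uv=[[xs.mean(),ys.mean()]]
            print(c,n,round(r['score'],2),r['rect'],np.round(uv,0)[0],ray(s,uv,H[n]/2)[0].round(3),s['pixels'][m>0].mean(0).round(), len(xs),'ang',round(cv2.minAreaRect(cs)[2],1))
E
```

```text
top board_holder 0.86 [256.1, 182.8, 300.5, 216.3] [278. 197.] [ 0.63 -0.02] [ 96. 106.  85.] 1259 ang 82.9
top iron_stand 0.56 [183.9, 156.4, 213.5, 219.1] [197. 197.] [0.628 0.23 ] [67. 66. 60.] 858 ang 88.8
top parts_box 0.77 [341.8, 171.7, 371.3, 203.5] [355. 187.] [ 0.665 -0.262] [117. 117. 112.] 671 ang 81.9
top wide_reel 0.95 [417.4, 246.7, 442.7, 267.1] [429. 257.] [ 0.453 -0.486] [149.  87.  48.] 385 ang 90.0
top wide_reel 0.73 [405.5, 213.0, 426.7, 236.5] [415. 225.] [ 0.551 -0.444] [ 83. 125.  65.] 376 ang 90.0
top small_reel 0.67 [208.1, 253.9, 226.1, 265.9] [214. 258.] [0.438 0.174] [ 96. 141.  77.] 124 ang 90.0
top tip_cleaner 0.76 [318.2, 242.4, 336.1, 272.3] [325. 255.] [ 0.452 -0.168] [ 96. 116. 122.] 351 ang 76.0
top flux_bottle 0.58 [356.0, 254.6, 367.5, 266.3] [363. 258.] [ 0.446 -0.284] [121. 126. 114.] 156 ang 90.0
top flux_bottle 0.42 [373.1, 275.3, 384.0, 289.1] [378. 280.] [ 0.378 -0.33 ] [ 41.  42. 100.] 114 ang 90.0
top cup 0.67 [160.4, 246.4, 178.9, 261.8] [168. 254.] [0.448 0.314] [147. 155. 151.] 217 ang 90.0
top jar 0.48 [124.6, 216.3, 143.6, 234.8] [13
[... 940 characters left out ...]
, 298.9, 150.7] [292. 139.] [0.439 0.172] [ 71. 104.  51.] 195 ang 90.0
scene tip_cleaner 0.9 [192.3, 201.0, 222.2, 234.9] [208. 218.] [ 0.453 -0.169] [ 91. 110. 111.] 621 ang 26.6
scene flux_bottle 0.87 [128.9, 225.9, 147.6, 252.0] [138. 240.] [ 0.373 -0.329] [35. 38. 96.] 318 ang 63.4
scene flux_bottle 0.77 [162.3, 234.3, 181.3, 258.3] [172. 245.] [ 0.446 -0.284] [111. 116. 108.] 333 ang 69.4
scene cup 0.73 [317.6, 106.5, 336.2, 121.6] [326. 113.] [0.444 0.32 ] [129. 140. 133.] 205 ang 63.4
scene jar 0.68 [359.8, 93.0, 375.5, 118.8] [369. 104.] [0.526 0.423] [30. 42. 44.] 337 ang 90.0
scene tweezers 0.53 [324.2, 254.0, 359.2, 292.3] [343. 274.] [ 0.799 -0.063] [127. 127. 109.] 307 ang 45.0
```

```bash
cat >> h.py <<'E'
TH=0.142; HC=np.array([.631,-.0195])
def W(x,y,c=HC,th=TH): return c+np.array([np.cos(th)*x-np.sin(th)*y,np.sin(th)*x+np.cos(th)*y])
def box(s,img,c,th,a,b,z,k,col,o=(0,0)):
    P=[np.r_[W(x,y,c,th),z] for x,y in((-a,-b),(a,-b),(a,b),(-a,b))]
    cv2.polylines(img,[np.int32(((proj(s,P)-o+.5)*k)*16)],True,col,1,cv2.LINE_AA,4)
def yaw(r):
    from scipy.spatial.transform import Rotation as Ro
    x=Ro.from_rotvec(r).as_matrix()[:,0]; return np.arctan2(x[1],x[0])
def plan(p,y,z,seg=1.0):
    """turn rows then straight rows to world xy p, height z, tool yaw y (mod pi)"""
    o=observe(); e=o['ee_pos']; y0=yaw(o['ee_rot'])
    dy=(y-y0+np.pi/2)%np.pi-np.pi/2; 
    d=np.array([*p,z])-e; c,s_=np.cos(y0+dy),np.sin(y0+dy)
    t=np.array([c*d[0]+s_*d[1], s_*d[0]-c*d[1], -d[2]])/.02
    nt=int(np.ceil(abs(dy)/np.radians(8)-.02)); n=max(1,int(np.ceil(abs(t).max()/seg)))
    print('clk',round(o['clock'],2),'at',e.round(4),'yaw',round(y0,3),'q7',o['qpos'][6].round(2),'open',round(o['opening'],4),'grip',round(float(np.max(o['grasp_force'])),1),'F',np.round(o['wrist_force'],1))
    print('turn rows',nt,'x',round(-dy/np.radians(8)/max(nt,1),3),'| move rows',n,'x',(t/n).round(3))
E
python3 - <<'E'
from h import *
k=3
s=snapshot('top');o=np.array([175,135]);img=cv2.resize(s['pixels'][135:275,175:395],None,fx=k,fy=k,interpolation=cv2.INTER_CUBIC)
R=(0,0,255)
box(s,img,HC,TH,.05,.065,.0,k,R,o)
box(s,img,W(0,.245),TH,.035,.04,.014,k,R,o);box(s,img,W(0,-.245),TH,.04,.04,.028,k,R,o)
box(s,img,np.array([.4525,-.1685]),.26,.035,.023,.034,k,(255,0,255),o)
cv2.imwrite('pics/ov.png',img)
plan((.550,-.444),.39,.13)
E
```

```text
clk 1.25 at [ 0.1588 -0.6303  0.2165] yaw 0.247 q7 -0.02 open 0.0938 grip 0.0 F [ 0.7  0.9 -0.5]
turn rows 2 x -0.513 | move rows 22 x [ 0.983 -0.054  0.197]
```

View pics/ov.png

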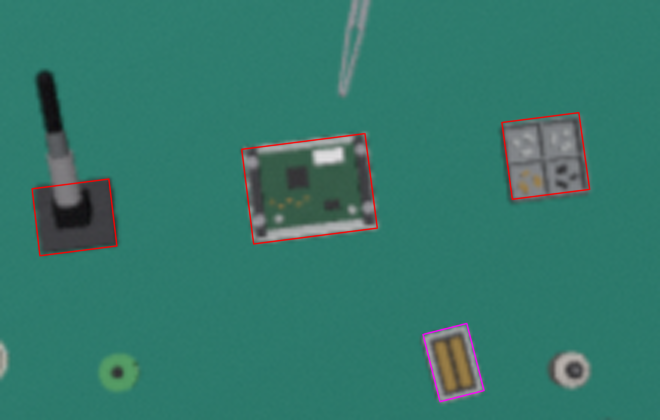

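{"fn": "servo_tool", "kwargs": {"series": [[[0,0,0,-0.51,1],[0,0,0,-0.51,1],[0.98,-0.05,0.2,0,1],[0.98,-0.05,0.2,0,1],[0.98,-0.05,0.2,0,1],[0.98,-0.05,0.2,0,1],[0.98,-0.05,0.2,0,1],[0.98,-0.05,0.2,0,1]]]}}

```text
clock: 2.05
ee_pos: [0.266, -0.5798, 0.1924]
ee_rot: [3.082, 0.607, 0.0]
wrist_force: [0.1, -0.0, -0.4]
opening: 0.0943
grasp_force: 0.0
```

{"fn": "servo_tool", "kwargs": {"series": [[[0.98,-0.05,0.2,0,1],[0.98,-0.05,0.2,0,1],[0.98,-0.05,0.2,0,1],[0.98,-0.05,0.2,0,1],[0.98,-0.05,0.2,0,1],[0.98,-0.05,0.2,0,1],[0.98,-0.05,0.2,0,1],[0.98,-0.05,0.2,0,1]]]}}

```text
clock: 2.85
ee_pos: [0.4082, -0.5129, 0.1604]
ee_rot: [3.082, 0.607, 0.0]
wrist_force: [0.4, -0.0, 0.0]
opening: 0.0941
grasp_force: 0.0
```

{"fn": "servo_tool", "kwargs": {"series": [[[0.98,-0.05,0.2,0,1],[0.98,-0.05,0.2,0,1],[0.98,-0.05,0.2,0,1],[0.98,-0.05,0.2,0,1],[0.98,-0.05,0.2,0,1],[0.98,-0.05,0.2,0,1],[0.98,-0.05,0.2,0,1],[0,0,0,0,1]]]}}

```text
clock: 3.65
ee_pos: [0.5355, -0.4513, 0.1315]
ee_rot: [-3.079, -0.614, -0.003]
wrist_force: [0.6, 1.4, -0.4]
opening: 0.0938
grasp_force: 0.0
```

Run:
```python
from h import *
plan((.550,-.444),.39,.02)
s=snapshot('wrist');i=s['pixels'].copy()
for r in outline_of('wide_reel','wrist')[:2]:
    ys,xs=np.nonzero(r['pixels']);print(r['score'],r['rect'],ray(s,[[xs.mean(),ys.mean()]],.03))
cv2.circle(i,tuple(np.int32(proj(s,[.55,-.444,.044])[0])),4,(0,0,255),-1)
cv2.imwrite('pics/w1.png',i)
```

```text
clk 3.65 at [ 0.5355 -0.4513  0.1315] yaw 0.394 q7 -0.5 open 0.0938 grip 0.0 F [ 0.6  1.4 -0.4]
turn rows 1 x 0.029 | move rows 6 x [ 0.135 -0.01   0.929]
0.87 [246.3, 262.7, 317.6, 331.6] [[ 0.45789711 -0.48457417]]
0.86 [240.3, 147.9, 319.2, 231.3] [[ 0.55001362 -0.44544219]]
```

View pics/w1.png

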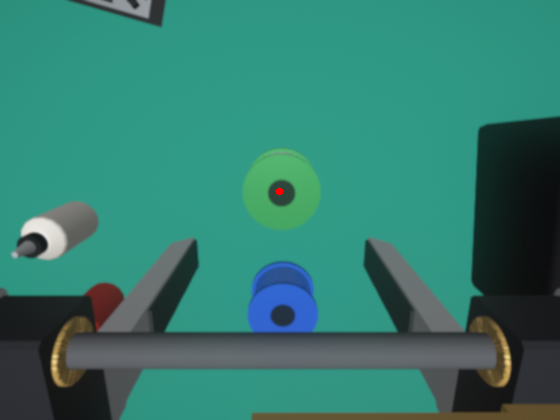

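Run:
```python
from h import *
plan((.550,-.4445),.39,.02)
```

```text
clk 3.75 at [ 0.5316 -0.4546  0.1322] yaw 0.39 q7 -0.5 open 0.0938 grip 0.0 F [-1.1 -0.4 -0.8]
turn rows 0 x -0.0 | move rows 6 x [ 0.174 -0.02   0.935]
```

{"fn": "servo_tool", "kwargs": {"series": [[[0.52,-0.06,0,0,1],[0.52,-0.06,0.6,0,1],[0,0,1,0,1],[0,0,1,0,1],[0,0,1,0,1],[0,0,1,0,1],[0,0,1,0,1],[0,0,0,0,1]]]}}

```text
clock: 4.55
ee_pos: [0.5481, -0.4425, 0.0168]
ee_rot: [-3.077, -0.606, 0.006]
wrist_force: [-0.5, 0.2, 0.4]
opening: 0.0938
grasp_force: 0.0
```

Run:
```python
from h import *
snapshot('wrist')
plan((.550,-.4445),.39,.02)
```

```text
clk 4.6 at [ 0.5491 -0.4435  0.0186] yaw 0.389 q7 -0.53 open 0.0939 grip 0.0 F [-0.6  0.3  0.3]
turn rows 0 x -0.006 | move rows 1 x [ 0.021  0.064 -0.068]
```

{"fn": "servo_tool", "kwargs": {"series": [[[0,0,0,0,-1],[0,0,0,0,-1],[0,0,0,0,-1],[0,0,0,0,-1],[0,0,0,0,-1],[0,0,0,0,-1]]], "squeeze": 35}}

```text
clock: 5.2
ee_pos: [0.5504, -0.445, 0.0212]
ee_rot: [3.081, 0.607, 0.001]
wrist_force: [0.3, 0.2, 1.9]
opening: 0.0594
grasp_force: 35.0
```

{"fn": "servo_tool", "kwargs": {"series": [[[0,0,-0.5,0,-1],[0,0,-1,0,-1],[0,0,-1,0,-1],[0,0,-1,0,-1],[0,0,-0.5,0,-1],[0,0,0,0,-1]]]}}

```text
clock: 5.8
ee_pos: [0.5506, -0.445, 0.1019]
ee_rot: [3.081, 0.607, 0.002]
wrist_force: [0.0, -0.4, -3.9]
opening: 0.0596
grasp_force: 35.0
```

Run:
```python
from h import *
p=W(-.1,0);print(p)
plan(p,TH,.11)
```

```text
[ 0.53200651 -0.03365233]
clk 5.8 at [ 0.5506 -0.445   0.1019] yaw 0.389 q7 -0.53 open 0.0596 grip 35.0 F [ 0.  -0.4 -3.9]
turn rows 2 x 0.885 | move rows 21 x [ 0.095 -0.976 -0.019]
```

{"fn": "servo_tool", "kwargs": {"series": [[[0,0,0,0.88,-1],[0,0,0,0.88,-1],[0.1,-0.98,0,0,-1],[0.1,-0.98,0,0,-1],[0.1,-0.98,0,0,-1],[0.1,-0.98,0,0,-1],[0.1,-0.98,0,0,-1],[0.1,-0.98,0,0,-1]]]}}

```text
clock: 6.6
ee_pos: [0.544, -0.325, 0.0991]
ee_rot: [-3.132, -0.225, 0.003]
wrist_force: [0.2, 0.3, -4.6]
opening: 0.0594
grasp_force: 35.0
```

{"fn": "servo_tool", "kwargs": {"series": [[[0.1,-0.98,0,0,-1],[0.1,-0.98,0,0,-1],[0.1,-0.98,0,0,-1],[0.1,-0.98,0,0,-1],[0.1,-0.98,0,0,-1],[0.1,-0.98,0,0,-1],[0.1,-0.98,0,0,-1],[0.1,-0.98,0,0,-1]]]}}

```text
clock: 7.4
ee_pos: [0.5379, -0.1677, 0.0999]
ee_rot: [-3.133, -0.225, 0.002]
wrist_force: [0.5, 0.6, -4.6]
opening: 0.0596
grasp_force: 35.0
```

{"fn": "servo_tool", "kwargs": {"series": [[[0.1,-0.98,0,0,-1],[0.1,-0.98,0,0,-1],[0.1,-0.98,0,0,-1],[0.1,-0.98,0,0,-1],[0.1,-0.98,0,0,-1],[0.1,-0.98,0,0,-1],[0,0,0,0,-1],[0,0,0,0,-1]]]}}

```text
clock: 8.2
ee_pos: [0.5333, -0.0506, 0.1002]
ee_rot: [3.133, 0.227, -0.001]
wrist_force: [-0.3, -0.2, -4.5]
opening: 0.0598
grasp_force: 35.0
```

Run:
```python
from h import *
plan(W(-.1,0),TH,.0215)
```

```text
clk 8.2 at [ 0.5333 -0.0506  0.1002] yaw 0.145 q7 -1.24 open 0.0598 grip 35.0 F [-0.3 -0.2 -4.5]
turn rows 0 x 0.019 | move rows 4 x [ 0.014 -0.212  0.983]
```

{"fn": "servo_tool", "kwargs": {"series": [[[0.03,-0.42,0,0,-1],[0.03,-0.42,0.5,0,-1],[0,0,1,0,-1],[0,0,1,0,-1],[0,0,0.9,0,-1],[0,0,0.3,0,-1],[0,0,0.2,0,-1],[0,0,0,0,-1]]]}}

```text
clock: 9.0
ee_pos: [0.5324, -0.0341, 0.0223]
ee_rot: [-3.134, -0.225, 0.0]
wrist_force: [0.3, -0.1, -4.7]
opening: 0.0596
grasp_force: 35.0
```

Run:
```python
from h import *
plan(W(-.1,0),TH,.0205)
```

```text
clk 9.0 at [ 0.5324 -0.0341  0.0223] yaw 0.143 q7 -1.25 open 0.0596 grip 35.0 F [ 0.3 -0.1 -4.7]
turn rows 0 x 0.009 | move rows 1 x [-0.014 -0.023  0.089]
```

Lower 1.5 mm more, release, rise.

{"fn": "servo_tool", "kwargs": {"series": [[[0,0,0.08,0,-1],[0,0,0,0,-1],[0,0,0,0,0.9],[0,0,0,0,0.9],[0,0,0,0,0.9],[0,0,0,0,0.9],[0,0,0,0,0.9],[0,0,0,0,0.9]]]}}

```text
clock: 9.8
ee_pos: [0.5324, -0.0341, 0.021]
ee_rot: [3.133, 0.225, 0.0]
wrist_force: [0.1, 0.3, 0.4]
opening: 0.0897
grasp_force: 0.0
```

{"fn": "servo_tool", "kwargs": {"series": [[[0,0,-1,0,1],[0,0,-1,0,1],[0,0,-1,0,1],[0,0,-1,0,1],[0,0,-1,0,1],[0,0,0,0,1]]]}}

```text
clock: 10.4
ee_pos: [0.5342, -0.0343, 0.1231]
ee_rot: [3.133, 0.225, 0.008]
wrist_force: [0.1, -0.4, 0.4]
opening: 0.0943
grasp_force: 0.0
```

Run:
```python
from h import *
plan((.4385,.173),TH,.10)
s=snapshot('scene')
for n in('wide_reel','small_reel'):
    for r in outline_of(n,'scene')[:3]:
        ys,xs=np.nonzero(r['pixels']);print(n,r['score'],ray(s,[[xs.mean(),ys.mean()]],H[n]/2))
```

```text
clk 10.4 at [ 0.5342 -0.0343  0.1231] yaw 0.143 q7 -1.27 open 0.0943 grip 0.0 F [ 0.1 -0.4  0.4]
turn rows 0 x 0.01 | move rows 11 x [-0.297 -0.994  0.105]
wide_reel 0.82 [[ 0.53361938 -0.03138543]]
wide_reel 0.62 [[ 0.4526415  -0.48472521]]
```

{"fn": "servo_tool", "kwargs": {"series": [[[-0.3,-1,0,0,1],[-0.3,-1,0,0,1],[-0.3,-1,0,0,1],[-0.3,-1,0,0,1],[-0.3,-1,0,0,1],[-0.3,-1,0,0,1],[-0.3,-1,0,0,1],[-0.3,-1,0,0,1]]]}}

```text
clock: 11.35
ee_pos: [0.4607, 0.1179, 0.1197]
ee_rot: [3.133, 0.225, -0.004]
wrist_force: [-0.2, -0.8, 0.1]
opening: 0.0937
grasp_force: 0.0
```

{"fn": "servo_tool", "kwargs": {"series": [[[-0.3,-1,0,0,1],[-0.3,-1,0,0,1],[-0.3,-1,0,0,1],[0,0,0,0,1],[0,0,0,0,1]]]}}

```text
clock: 11.85
ee_pos: [0.4352, 0.1737, 0.1201]
ee_rot: [3.132, 0.226, -0.002]
wrist_force: [0.9, -0.8, 0.5]
opening: 0.0942
grasp_force: 0.0
```

Run:
```python
from h import *
s=snapshot('wrist')
for r in outline_of('small_reel','wrist')[:2]:
    ys,xs=np.nonzero(r['pixels']);print(r['score'],r['rect'],ray(s,[[xs.mean(),ys.mean()]],.02))
plan((.4385,.173),TH,.016)
```

```text
0.75 [257.1, 179.3, 306.2, 233.6] [[0.43700441 0.17201556]]
clk 11.95 at [0.4359 0.1729 0.1205] yaw 0.142 q7 -1.67 open 0.0943 grip 0.0 F [ 0.  -0.5  0.4]
turn rows 0 x -0.001 | move rows 6 x [0.022 0.002 0.871]
```

{"fn": "servo_tool", "kwargs": {"series": [[[0.1,0.02,0.6,0,1],[0,0,1,0,1],[0,0,1,0,1],[0,0,1,0,1],[0,0,1,0,1],[0,0,0.6,0,1],[0,0,0,0,1],[0,0,0,0,1]]]}}

```text
clock: 12.75
ee_pos: [0.4378, 0.1736, 0.0168]
ee_rot: [3.133, 0.224, -0.0]
wrist_force: [-0.6, -0.2, 0.8]
opening: 0.094
grasp_force: 0.0
```

{"fn": "servo_tool", "kwargs": {"series": [[[0,0,0,0,-1],[0,0,0,0,-1],[0,0,0,0,-1],[0,0,0,0,-1],[0,0,0,0,-1],[0,0,0,0,-1],[0,0,0,0,-1],[0,0,0,0,-1]]], "squeeze": 20}}

```text
clock: 13.55
ee_pos: [0.4376, 0.174, 0.0169]
ee_rot: [3.133, 0.225, 0.0]
wrist_force: [0.0, -0.2, 1.2]
opening: 0.0374
grasp_force: 20.0
```

Run:
```python
from h import *
snapshot('top')
plan((.532,-.034),TH,.12)
```

```text
clk 13.6 at [0.4376 0.174  0.0169] yaw 0.143 q7 -1.62 open 0.0379 grip 20.0 F [-0.7 -0.7  0.4]
turn rows 0 x 0.01 | move rows 11 x [ 0.291  0.997 -0.469]
```

{"fn": "servo_tool", "kwargs": {"series": [[[0,0,-1,0,-1],[0,0,-1,0,-1],[0,0,-1,0,-1],[0,0,-1,0,-1],[0,0,-1,0,-1],[0.3,1,0,0,-1],[0.3,1,0,0,-1],[0.3,1,0,0,-1]]]}}

```text
clock: 14.4
ee_pos: [0.464, 0.1168, 0.117]
ee_rot: [-3.133, -0.226, -0.0]
wrist_force: [-0.6, -0.3, -0.9]
opening: 0.0372
grasp_force: 20.0
```

{"fn": "servo_tool", "kwargs": {"series": [[[0.3,1,0,0,-1],[0.3,1,0,0,-1],[0.3,1,0,0,-1],[0.3,1,0,0,-1],[0.3,1,0,0,-1],[0.3,1,0,0,-1],[0.3,1,0,0,-1],[0,0,0,0,-1]]]}}

```text
clock: 15.2
ee_pos: [0.5265, -0.0186, 0.1168]
ee_rot: [3.132, 0.218, 0.001]
wrist_force: [0.3, 0.3, 0.7]
opening: 0.0377
grasp_force: 20.0
```

Run:
```python
from h import *
s=snapshot('wrist');cv2.imwrite('pics/w2.png',s['pixels'])
plan((.5325,-.034),TH,.08)
o=observe()['ee_pos']
for n in('small_reel','wide_reel'):
  for r in outline_of(n,'wrist')[:2]:
    ys,xs=np.nonzero(r['pixels']);print(n,r['score'],r['rect'],ray(s,[[xs.mean(),ys.mean()]],.03 if n=='wide_reel' else o[2]))
```

```text
clk 15.25 at [ 0.5255 -0.0165  0.1167] yaw 0.141 q7 -1.3 open 0.0374 grip 20.0 F [-0.2 -0.1 -0.4]
turn rows 0 x -0.009 | move rows 2 x [0.111 0.458 0.917]
small_reel 0.9 [242.4, 219.9, 319.5, 307.7] [[ 0.52394323 -0.01933395]]
wide_reel 0.93 [259.4, 162.3, 345.2, 246.0] [[ 0.53870566 -0.03568363]]
```

View pics/w2.png

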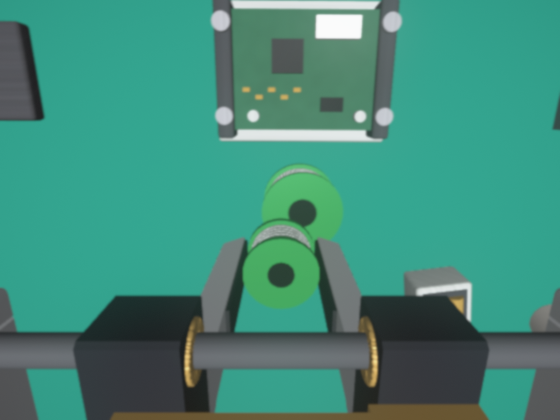

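Run:
```python
from h import *
s=snapshot('wrist')
print(ray(s,[[302,212]],.044),ray(s,[[281,274]],.132))
plan((.5325,-.034),TH,.08)
```

```text
[[ 0.53150511 -0.02935668]] [[ 0.52473846 -0.01483843]]
clk 15.4 at [ 0.5248 -0.0139  0.1166] yaw 0.145 q7 -1.3 open 0.0376 grip 20.0 F [ 0.6  0.7 -0.7]
turn rows 1 x 0.021 | move rows 2 x [0.12  0.525 0.916]
```

Run:
```python
from h import *
snapshot('wrist')
plan((.532,-.032),TH,.08)
```

```text
clk 15.45 at [ 0.5249 -0.0138  0.1167] yaw 0.145 q7 -1.3 open 0.0378 grip 20.0 F [-0.  -0.1 -0.9]
turn rows 1 x 0.023 | move rows 2 x [0.112 0.475 0.918]
```

{"fn": "servo_tool", "kwargs": {"series": [[[0.11,0.47,0,0,-1],[0.11,0.47,0,0,-1],[0,0,0.8,0,-1],[0,0,0.8,0,-1],[0,0,0.6,0,-1],[0,0,0.3,0,-1],[0,0,0,0,-1],[0,0,0,0,-1]]]}}

```text
clock: 16.25
ee_pos: [0.5329, -0.0334, 0.0671]
ee_rot: [3.133, 0.225, 0.001]
wrist_force: [0.4, -0.4, -1.3]
opening: 0.0376
grasp_force: 20.0
```

Run:
```python
from h import *
s=snapshot('scene');cv2.imwrite('pics/s2.png',cv2.resize(s['pixels'][100:260,180:380],None,fx=4,fy=3.75,interpolation=cv2.INTER_CUBIC))
plan((.532,-.032),TH,.061)
```

```text
clk 16.3 at [ 0.5331 -0.0333  0.0674] yaw 0.144 q7 -1.25 open 0.0374 grip 20.0 F [-0.3 -0.6 -1. ]
turn rows 0 x 0.011 | move rows 1 x [-0.044 -0.074  0.318]
```

View pics/s2.png

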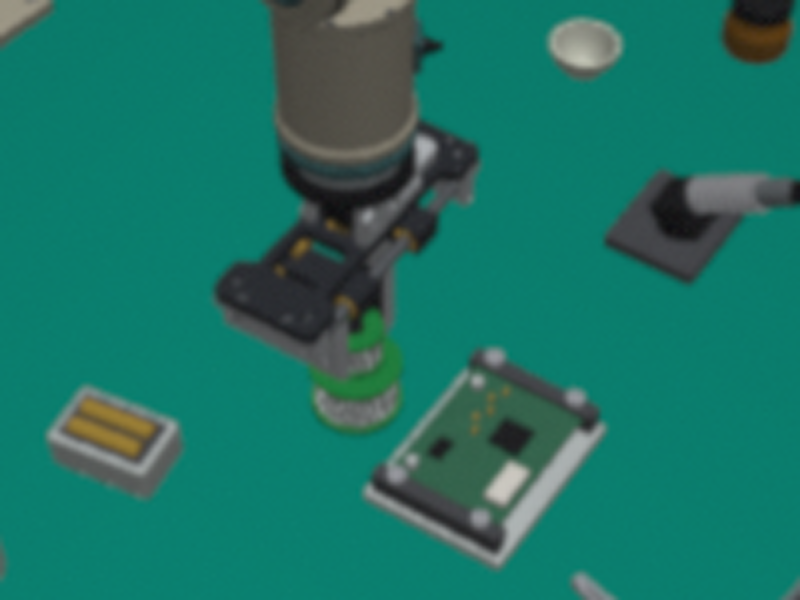

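{"fn": "servo_tool", "kwargs": {"series": [[[-0.04,-0.05,0.2,0,-1],[0,0,0.1,0,-1],[0,0,0,0,-1],[0,0,0,0,-1]]]}}

```text
clock: 16.7
ee_pos: [0.5317, -0.0323, 0.0609]
ee_rot: [3.133, 0.225, 0.0]
wrist_force: [-0.7, -0.2, -0.3]
opening: 0.0375
grasp_force: 20.0
```

Run:
```python
from h import *
plan((.532,-.032),TH,.061)
```

```text
clk 16.7 at [ 0.5317 -0.0323  0.0609] yaw 0.144 q7 -1.25 open 0.0375 grip 20.0 F [-0.7 -0.2 -0.3]
turn rows 0 x 0.011 | move rows 1 x [ 0.018 -0.015 -0.004]
```

{"fn": "servo_tool", "kwargs": {"series": [[[0,0,0.03,0,-1],[0,0,0,0,0.4],[0,0,0,0,0.4],[0,0,0,0,0.4],[0,0,0,0,0.4],[0,0,0,0,0.4],[0,0,-0.5,0,0.4],[0,0,-1,0,0.4]]]}}

```text
clock: 17.5
ee_pos: [0.5306, -0.0324, 0.09]
ee_rot: [-3.133, -0.225, 0.005]
wrist_force: [0.6, -0.7, -0.2]
opening: 0.0657
grasp_force: 0.0
```

{"fn": "servo_tool", "kwargs": {"series": [[[0,0,-1,0,0.8],[0,0,-1,0,0.8],[0,0,0,0,0.8]]]}}

```text
clock: 17.8
ee_pos: [0.5337, -0.0326, 0.1331]
ee_rot: [3.133, 0.225, 0.009]
wrist_force: [0.5, 0.6, -1.0]
opening: 0.0842
grasp_force: 0.0
```

Run:
```python
from h import *
plan((.4525,-.1685),.255,.11)
s=snapshot('scene')
for n in('small_reel','wide_reel'):
  for r in outline_of(n,'scene')[:2]:
    ys,xs=np.nonzero(r['pixels']);print(n,r['score'],r['rect'],ray(s,[[xs.mean(),ys.mean()]],.022 if n=='wide_reel' else .06))
```

```text
clk 17.8 at [ 0.5337 -0.0326  0.1331] yaw 0.143 q7 -1.27 open 0.0842 grip 0.0 F [ 0.5  0.6 -1. ]
turn rows 1 x -0.8 | move rows 6 x [-0.941  0.925  0.193]
small_reel 0.68 [259.8, 180.9, 275.4, 200.9] [[ 0.53000419 -0.03014086]]
wide_reel 0.88 [257.7, 189.5, 280.6, 219.6] [[ 0.5410774 -0.0386417]]
wide_reel 0.59 [93.4, 288.0, 125.4, 322.1] [[ 0.45258358 -0.48509794]]
```

{"fn": "servo_tool", "kwargs": {"series": [[[0,0,0,-0.8,0.8],[-0.94,0.93,0,0,0.8],[-0.94,0.93,0,0,0.8],[-0.94,0.93,0,0,0.8],[-0.94,0.93,0,0,0.8],[-0.94,0.93,0,0,0.8],[-0.94,0.93,0,0,0.8],[0,0,0,0,0.8]]]}}

```text
clock: 18.75
ee_pos: [0.4477, -0.1721, 0.1294]
ee_rot: [3.117, 0.39, -0.006]
wrist_force: [-0.6, 0.0, -0.3]
opening: 0.0842
grasp_force: 0.0
```

Run:
```python
from h import *
snapshot('top')
s=snapshot('wrist');cv2.imwrite('pics/w3.png',s['pixels'])
plan((.4525,-.1685),.255,.022)
for r in outline_of('tip_cleaner','wrist')[:2]:
    m=r['pixels'].astype(np.uint8);c=max(cv2.findContours(m,0,1)[0],key=cv2.contourArea)
    ys,xs=np.nonzero(m);print(r['score'],r['rect'],ray(s,[[xs.mean(),ys.mean()]],.025),cv2.minAreaRect(c))
i=s['pixels'].copy();box(s,i,np.array([.4525,-.1685]),.255,.035,.023,.034,1,(0,0,255))
cv2.imwrite('pics/w3.png',i)
```

```text
clk 18.85 at [ 0.4502 -0.1688  0.1296] yaw 0.254 q7 -0.92 open 0.0846 grip 0.0 F [-0.1  0.6 -0.1]
turn rows 0 x -0.009 | move rows 6 x [0.02  0.002 0.896]
0.94 [249.6, 159.7, 311.3, 247.4] [[ 0.45217503 -0.16896822]] ((279.5, 202.0), (88.0, 57.0), 90.0)
```

View pics/w3.png

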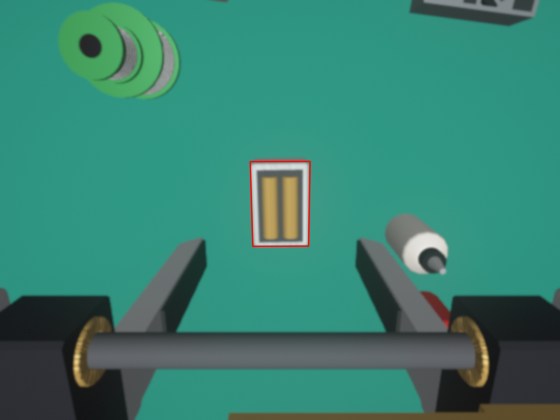

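{"fn": "servo_tool", "kwargs": {"series": [[[0.12,0,0.7,0,0.8],[0,0,1,0,0.8],[0,0,1,0,0.8],[0,0,1,0,0.8],[0,0,1,0,0.8],[0,0,0.9,0,0.8],[0,0,0,0,0.8],[0,0,0,0,0.8]]]}}

```text
clock: 19.7
ee_pos: [0.4533, -0.1672, 0.0181]
ee_rot: [-3.115, -0.402, 0.001]
wrist_force: [0.4, 1.0, -0.0]
opening: 0.0846
grasp_force: 0.0
```

{"fn": "servo_tool", "kwargs": {"series": [[[0,0,0,0,-1],[0,0,0,0,-1],[0,0,0,0,-1],[0,0,0,0,-1],[0,0,0,0,-1],[0,0,0,0,-1],[0,0,0,0,-1],[0,0,0,0,-1]]], "squeeze": 30}}

```text
clock: 20.5
ee_pos: [0.4532, -0.1683, 0.0185]
ee_rot: [3.116, 0.4, 0.001]
wrist_force: [0.5, 0.2, 4.9]
opening: 0.046
grasp_force: 30.0
```

{"fn": "servo_tool", "kwargs": {"series": [[[0,0,-0.5,0,-1],[0,0,-1,0,-1],[0,0,-1,0,-1],[0,0,-1,0,-1],[0,0,-1,0,-1],[0,0,-1,0,-1],[0,0,-0.5,0,-1],[0,0,0,0,-1]]]}}

```text
clock: 21.3
ee_pos: [0.4537, -0.1684, 0.1394]
ee_rot: [3.115, 0.4, 0.003]
wrist_force: [1.0, -0.8, -3.7]
opening: 0.0454
grasp_force: 30.0
```

Run:
```python
from h import *
print(W(0,.135))
plan((.58,-.165),TH+np.pi/2,.135)
plan(W(0,.135),TH+np.pi/2,.135)
```

```text
[0.61189436 0.11414122]
clk 21.3 at [ 0.4537 -0.1684  0.1394] yaw 0.255 q7 -0.92 open 0.0454 grip 30.0 F [ 1.  -0.8 -3.7]
turn rows 11 x -0.949 | move rows 7 x [-0.104  0.897  0.031]
clk 21.3 at [ 0.4537 -0.1684  0.1394] yaw 0.255 q7 -0.92 open 0.0454 grip 30.0 F [ 1.  -0.8 -3.7]
turn rows 11 x -0.949 | move rows 13 x [0.99  0.756 0.017]
```

{"fn": "servo_tool", "kwargs": {"series": [[[0,0,0,-0.95,-1],[0,0,0,-0.95,-1],[0,0,0,-0.95,-1],[0,0,0,-0.95,-1],[0,0,0,-0.95,-1],[0,0,0,-0.95,-1],[0,0,0,-0.95,-1],[0,0,0,-0.95,-1]]]}}

```text
clock: 22.1
ee_pos: [0.4521, -0.1679, 0.1371]
ee_rot: [-2.478, -1.927, 0.002]
wrist_force: [0.9, -0.1, -2.5]
opening: 0.046
grasp_force: 30.0
```

{"fn": "servo_tool", "kwargs": {"series": [[[0,0,0,-0.95,-1],[0,0,0,-0.95,-1],[0,0,0,-0.94,-1],[0.99,0.76,0,0,-1],[0.99,0.76,0,0,-1],[0.99,0.76,0,0,-1],[0.99,0.76,0,0,-1],[0.99,0.76,0,0,-1]]]}}

```text
clock: 22.9
ee_pos: [0.5136, -0.0585, 0.137]
ee_rot: [-2.057, -2.372, 0.002]
wrist_force: [-0.2, -0.5, -2.9]
opening: 0.0464
grasp_force: 30.0
```

{"fn": "servo_tool", "kwargs": {"series": [[[0.99,0.76,0,0,-1],[0.99,0.76,0,0,-1],[0.99,0.76,0,0,-1],[0.99,0.76,0,0,-1],[0.99,0.76,0,0,-1],[0.99,0.76,0,0,-1],[0.99,0.76,0,0,-1],[0.99,0.76,0,0,-1]]]}}

```text
clock: 23.7
ee_pos: [0.6114, 0.1152, 0.1365]
ee_rot: [-2.057, -2.372, 0.004]
wrist_force: [0.4, 0.4, -3.4]
opening: 0.0457
grasp_force: 30.0
```

{"fn": "servo_tool", "kwargs": {"series": [[[0,0,0,0,-1],[0,0,0,0,-1],[0,0,0,0,-1]]]}}

```text
clock: 24.0
ee_pos: [0.6111, 0.113, 0.1372]
ee_rot: [-2.059, -2.372, 0.004]
wrist_force: [-0.4, -0.7, -3.1]
opening: 0.0458
grasp_force: 30.0
```

Run:
```python
from h import *
plan(W(0,.135),TH+np.pi/2,.03)
```

```text
clk 24.0 at [0.6111 0.113  0.1372] yaw 1.712 q7 -0.31 open 0.0458 grip 30.0 F [-0.4 -0.7 -3.1]
turn rows 0 x -0.007 | move rows 6 x [0.009 0.008 0.893]
```

{"fn": "servo_tool", "kwargs": {"series": [[[0.05,0.04,0.7,0,-1],[0,0,1,0,-1],[0,0,1,0,-1],[0,0,1,0,-1],[0,0,1,0,-1],[0,0,0.7,0,-1],[0,0,0.4,0,-1],[0,0,0,0,-1]]]}}

```text
clock: 24.8
ee_pos: [0.612, 0.1151, 0.021]
ee_rot: [-2.058, -2.372, 0.003]
wrist_force: [-0.4, 0.3, -2.5]
opening: 0.0457
grasp_force: 30.0
```

{"fn": "servo_tool", "kwargs": {"series": [[[0,0,0,0,-1]]]}}

```text
clock: 24.9
ee_pos: [0.6133, 0.1157, 0.0227]
ee_rot: [2.058, 2.373, 0.001]
wrist_force: [-0.5, 0.6, -3.0]
opening: 0.046
grasp_force: 30.0
```

{"fn": "servo_tool", "kwargs": {"series": [[[0,0,0.12,0,-1],[0,0,0.06,0,-1],[0,0,0,0,-1],[0,0,0,0,-1]]]}}

```text
clock: 25.3
ee_pos: [0.613, 0.1157, 0.019]
ee_rot: [2.058, 2.373, 0.001]
wrist_force: [0.7, 0.0, -2.8]
opening: 0.0464
grasp_force: 30.0
```

{"fn": "servo_tool", "kwargs": {"series": [[[0,0,0,0,0.6],[0,0,0,0,0.6],[0,0,0,0,0.6],[0,0,0,0,0.6],[0,0,0,0,0.6],[0,0,-0.5,0,0.6],[0,0,-1,0,0.6],[0,0,-1,0,0.6]]]}}

```text
clock: 26.1
ee_pos: [0.6127, 0.1157, 0.0696]
ee_rot: [-2.058, -2.373, 0.0]
wrist_force: [0.2, 0.1, -0.5]
opening: 0.0752
grasp_force: 0.0
```

{"fn": "servo_tool", "kwargs": {"series": [[[0,0,-1,0,0.6],[0,0,-1,0,0.6],[0,0,-1,0,0.6],[0,0,0,0,0.6],[0,0,0,0,0.6]]]}}

```text
clock: 26.6
ee_pos: [0.613, 0.1156, 0.1291]
ee_rot: [2.058, 2.373, 0.001]
wrist_force: [0.2, 0.3, -0.1]
opening: 0.0752
grasp_force: 0.0
```

Run:
```python
from h import *
plan((.446,-.284),TH+np.pi/2,.135)
plan((.446,-.284),.55,.135)
```

```text
clk 26.6 at [0.613  0.1156 0.1291] yaw 1.713 q7 -0.32 open 0.0752 grip 0.0 F [ 0.2  0.3 -0.1]
turn rows 0 x -0.0 | move rows 19 x [-0.979 -0.584 -0.015]
clk 26.6 at [0.613  0.1156 0.1291] yaw 1.713 q7 -0.32 open 0.0752 grip 0.0 F [ 0.2  0.3 -0.1]
turn rows 9 x 0.925 | move rows 18 x [-0.976  0.704 -0.016]
```

{"fn": "servo_tool", "kwargs": {"series": [[[-0.98,-0.58,0,0,0.5],[-0.98,-0.58,0,0,0.5],[-0.98,-0.58,0,0,0.5],[-0.98,-0.58,0,0,0.5],[-0.98,-0.58,0,0,0.5],[-0.98,-0.58,0,0,0.5],[-0.98,-0.58,0,0,0.5],[-0.98,-0.58,0,0,0.5]]]}}

```text
clock: 27.4
ee_pos: [0.5418, -0.0535, 0.1275]
ee_rot: [-2.057, -2.372, 0.002]
wrist_force: [0.4, -0.5, 0.1]
opening: 0.0708
grasp_force: 0.0
```

{"fn": "servo_tool", "kwargs": {"series": [[[-0.98,-0.58,0,0,0.5],[-0.98,-0.58,0,0,0.5],[-0.98,-0.58,0,0,0.5],[-0.98,-0.58,0,0,0.5],[-0.98,-0.58,0,0,0.5],[-0.98,-0.58,0,0,0.5],[-0.98,-0.58,0,0,0.5],[-0.98,-0.58,0,0,0.5]]]}}

```text
clock: 28.2
ee_pos: [0.4722, -0.2215, 0.1276]
ee_rot: [-2.057, -2.372, 0.001]
wrist_force: [-0.1, 0.4, 0.1]
opening: 0.0707
grasp_force: 0.0
```

{"fn": "servo_tool", "kwargs": {"series": [[[-0.98,-0.58,0,0,0.5],[-0.98,-0.58,0,0,0.5],[-0.98,-0.58,0,0,0.5],[0,0,0,0,0.5],[0,0,0,0,0.5],[0,0,0,0,0.5]]]}}

```text
clock: 28.8
ee_pos: [0.4478, -0.2826, 0.1283]
ee_rot: [-2.055, -2.375, -0.001]
wrist_force: [1.4, 1.2, -0.9]
opening: 0.0707
grasp_force: 0.0
```

Run:
```python
from h import *
s=snapshot('wrist')
for r in outline_of('flux_bottle','wrist')[:3]:
    m=r['pixels']; ys,xs=np.nonzero(m)
    print(r['score'],r['rect'],ray(s,[[xs.mean(),ys.mean()]],.03),s['pixels'][m].mean(0).round())
i=s['pixels'].copy()
for z in(0,.048): cv2.polylines(i,[np.int32(proj(s,[[.446+.018*np.cos(a),-.284+.018*np.sin(a),z] for a in np.arange(0,6.3,.3)]))],True,(255,0,255))
cv2.imwrite('pics/w4.png',i)
plan((.446,-.284),TH+np.pi/2,.02)
```

```text
0.82 [160.5, 220.9, 216.7, 275.6] [[ 0.3712005  -0.32530388]] [ 54.  60. 118.]
0.76 [256.1, 181.9, 304.6, 244.9] [[ 0.44618525 -0.28830052]] [155. 160. 154.]
clk 28.9 at [ 0.448  -0.2827  0.1286] yaw 1.715 q7 0.35 open 0.0704 grip 0.0 F [ 0.5 -0.3  0. ]
turn rows 0 x 0.016 | move rows 6 x [-0.008 -0.018  0.905]
```

View pics/w4.png

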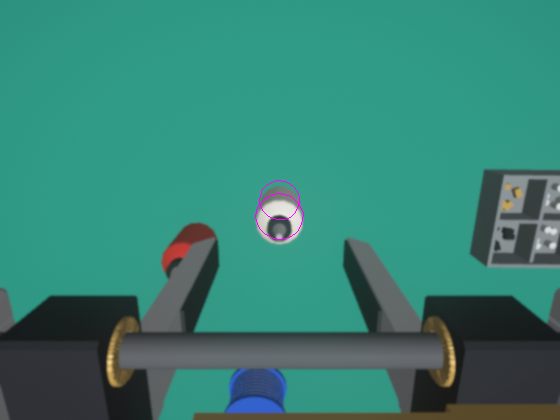

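{"fn": "servo_tool", "kwargs": {"series": [[[-0.06,-0.1,0.5,0,0.5],[0,0,1,0,0.5],[0,0,1,0,0.5],[0,0,1,0,0.5],[0,0,1,0,0.5],[0,0,0.9,0,0.5],[0,0,0,0,0.5],[0,0,0,0,0.5]]]}}

```text
clock: 29.7
ee_pos: [0.4455, -0.2851, 0.0204]
ee_rot: [-2.057, -2.374, 0.0]
wrist_force: [0.4, 0.2, 0.2]
opening: 0.0703
grasp_force: 0.0
```

{"fn": "servo_tool", "kwargs": {"series": [[[0,0,0,0,-1],[0,0,0,0,-1],[0,0,0,0,-1],[0,0,0,0,-1],[0,0,0,0,-1],[0,0,0,0,-1],[0,0,0,0,-1],[0,0,0,0,-1]]], "squeeze": 15}}

```text
clock: 30.5
ee_pos: [0.4459, -0.2858, 0.021]
ee_rot: [2.058, 2.373, 0.0]
wrist_force: [0.0, 0.0, 5.2]
opening: 0.0359
grasp_force: 15.0
```

{"fn": "servo_tool", "kwargs": {"series": [[[0,0,-0.5,0,-1],[0,0,-1,0,-1],[0,0,-1,0,-1],[0,0,-1,0,-1],[0,0,-1,0,-1],[0,0,-0.5,0,-1],[0,0,0,0,-1],[0,0,0,0,-1]]]}}

```text
clock: 31.3
ee_pos: [0.4451, -0.2856, 0.1202]
ee_rot: [-2.058, -2.373, 0.0]
wrist_force: [0.8, -0.4, -1.4]
opening: 0.0359
grasp_force: 15.0
```

Run:
```python
from h import *
print(W(0,-.135))
plan(W(0,-.135),TH+np.pi/2,.12)
```

```text
[ 0.65010564 -0.15314122]
clk 31.3 at [ 0.4451 -0.2856  0.1202] yaw 1.713 q7 0.35 open 0.0359 grip 15.0 F [ 0.8 -0.4 -1.4]
turn rows 0 x -0.001 | move rows 12 x [0.425 0.924 0.001]
```

{"fn": "servo_tool", "kwargs": {"series": [[[0.42,0.92,0,0,-1],[0.42,0.92,0,0,-1],[0.42,0.92,0,0,-1],[0.42,0.92,0,0,-1],[0.42,0.92,0,0,-1],[0.42,0.92,0,0,-1],[0.42,0.92,0,0,-1],[0.42,0.92,0,0,-1]]]}}

```text
clock: 32.1
ee_pos: [0.5814, -0.1975, 0.119]
ee_rot: [-2.056, -2.372, 0.002]
wrist_force: [-0.8, 1.1, -0.2]
opening: 0.0358
grasp_force: 15.0
```

{"fn": "servo_tool", "kwargs": {"series": [[[0.42,0.92,0,0,-1],[0.42,0.92,0,0,-1],[0.42,0.92,0,0,-1],[0.42,0.92,0,0,-1],[0,0,0,0,-1],[0,0,0,0,-1],[0,0,0,0,-1]]]}}

```text
clock: 32.8
ee_pos: [0.6482, -0.1558, 0.1198]
ee_rot: [-2.058, -2.371, 0.004]
wrist_force: [-0.3, -0.1, -1.0]
opening: 0.0356
grasp_force: 15.0
```

Run:
```python
from h import *
plan(W(0,-.135),TH+np.pi/2,.022)
```

```text
clk 32.8 at [ 0.6482 -0.1558  0.1198] yaw 1.712 q7 0.1 open 0.0356 grip 15.0 F [-0.3 -0.1 -1. ]
turn rows 0 x -0.007 | move rows 5 x [0.024 0.022 0.978]
```

{"fn": "servo_tool", "kwargs": {"series": [[[0.12,0.1,0.5,0,-1],[0,0,1,0,-1],[0,0,1,0,-1],[0,0,1,0,-1],[0,0,0.9,0,-1],[0,0,0.4,0,-1],[0,0,0,0,-1],[0,0,0,0,-1]]]}}

```text
clock: 33.6
ee_pos: [0.6518, -0.1522, 0.0251]
ee_rot: [2.058, 2.373, 0.001]
wrist_force: [-0.6, -0.3, -0.1]
opening: 0.0355
grasp_force: 15.0
```

Run:
```python
from h import *
plan(W(0,-.135),TH+np.pi/2,.021)
```

```text
clk 33.6 at [ 0.6518 -0.1522  0.0251] yaw 1.713 q7 0.06 open 0.0355 grip 15.0 F [-0.6 -0.3 -0.1]
turn rows 0 x -0.002 | move rows 1 x [-0.035 -0.09   0.206]
```

{"fn": "servo_tool", "kwargs": {"series": [[[-0.03,-0.08,0.12,0,-1],[0,0,0.08,0,-1],[0,0,0,0,-1],[0,0,0,0,0.4],[0,0,0,0,0.4],[0,0,0,0,0.4],[0,0,0,0,0.4],[0,0,0,0,0.4]]]}}

```text
clock: 34.4
ee_pos: [0.6501, -0.1527, 0.0207]
ee_rot: [2.058, 2.374, 0.0]
wrist_force: [1.2, 0.9, 0.2]
opening: 0.0658
grasp_force: 0.0
```

{"fn": "servo_tool", "kwargs": {"series": [[[0,0,-0.5,0,0.4],[0,0,-1,0,0.4],[0,0,-1,0,0.4],[0,0,-1,0,0.4],[0,0,-1,0,0.4],[0,0,-1,0,0.4],[0,0,-1,0,0.4],[0,0,0,0,0.4]]]}}

```text
clock: 35.2
ee_pos: [0.6523, -0.153, 0.1544]
ee_rot: [2.055, 2.369, 0.005]
wrist_force: [0.3, 0.0, -0.3]
opening: 0.0659
grasp_force: 0.0
```

{"fn": "servo_tool", "kwargs": {"series": [[[-1,0,0,0,0.4],[-1,0,0,0,0.4],[-1,0,0,0,0.4],[-1,0,0,0,0.4],[-1,0,0,0,0.4],[-1,0,0,0,0.4],[-1,0,0,0,0.4],[-1,0,0,0,0.4]]]}}

```text
clock: 36.0
ee_pos: [0.6723, -0.3135, 0.1501]
ee_rot: [-2.059, -2.372, 0.001]
wrist_force: [0.5, -0.2, 0.3]
opening: 0.0658
grasp_force: 0.0
```

{"fn": "servo_tool", "kwargs": {"series": [[[-1,0,0,0,0.4],[-1,0,0,0,0.4],[-1,0,0,0,0.4],[-1,0,0,0,0.4],[0,0,0,0,0.4],[0,0,0,0,0.4]]]}}

```text
clock: 36.6
ee_pos: [0.6834, -0.3907, 0.1498]
ee_rot: [-2.059, -2.371, -0.001]
wrist_force: [0.4, 0.0, -0.7]
opening: 0.0657
grasp_force: 0.0
```

Run:
```python
from h import *
print(observe()['ee_pos'])
k=3
s=snapshot('top');o=np.array([175,135]);img=cv2.resize(s['pixels'][135:275,175:395],None,fx=k,fy=k,interpolation=cv2.INTER_CUBIC)
R=(0,0,255)
box(s,img,HC,TH,.05,.065,.0,k,R,o);box(s,img,W(0,.135),TH,.023,.035,.034,k,R,o)
for c,z,r in((W(-.1,0),.044,.03),(W(-.1,0),.076,.019),(W(0,-.135),.048,.018)):
    P=[[c[0]+r*np.cos(a),c[1]+r*np.sin(a),z] for a in np.arange(0,6.3,.2)]
    cv2.polylines(img,[np.int32((proj(s,P)-o+.5)*k)],True,R)
cv2.imwrite('pics/end.png',img)
s=snapshot('scene');cv2.imwrite('pics/ends.png',cv2.resize(s['pixels'][90:310,200:400],None,fx=2.7,fy=2.7,interpolation=cv2.INTER_CUBIC))
```

```text
[ 0.68338658 -0.39070027  0.14982255]
```

View pics/end.png

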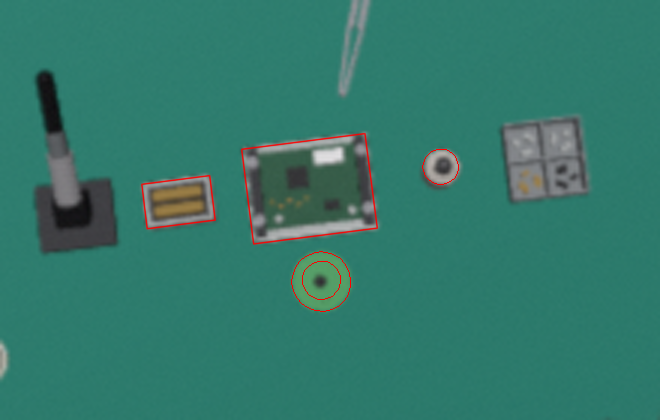

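View pics/ends.png

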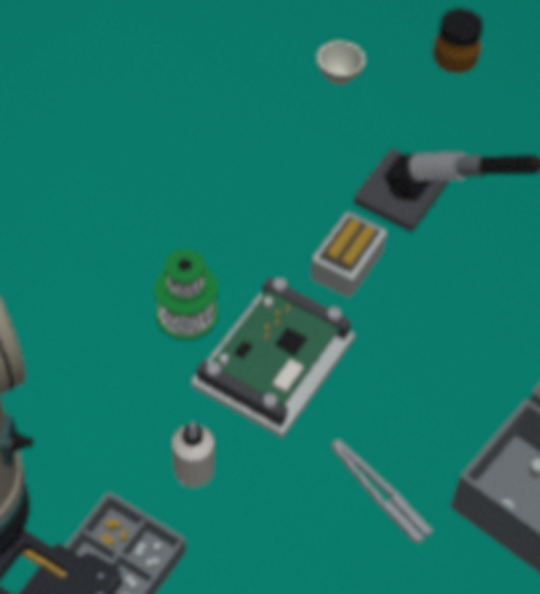

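All four pieces stand on their target outlines, upright and released, with the small reel centred on the wide one (crop pixels about 321,281).

```bash
python3 -c "
from cell import *
print(job_done())"
```

```text
the job is handed in; nothing more can be done
None
```

The job is handed in at about 37 s of the 106 s allowed. The final pictures show both reels stacked in front of the holder, the tip cleaner and flux bottle in the middle of their gaps, and the cup, jar and tweezers untouched; the judge gave no verdict.

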